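Rock the tin sorter's gate over and feed the waiting tins to the other tray

ROBOT

A 7-joint arm with a two-finger parallel gripper is mounted at the origin on a cart in front of the work surface, level with it; the furniture and walls round the work are solid. World frame = base frame: x ahead of the robot, y to its left, z up, the work surface at z = 0. Lengths are in mm, angles in rad, forces in N, time in s.
With the tool pointing down it reaches from about 425 to 925 mm from the base axis. Payload 6.8 kg.
Tool frame: the origin (TCP) lies at the very end of the fingers, on their centre line; the grasp point (between the pads) lies 19 mm behind it; z points along the fingers, y is the line along which they close (so a half turn about z gives the same grasp; the last joint's range is limited). The gripper opens to 88 mm and grips with 3 to 60 N. Pads are 20 mm wide; open, the fingers measure 115 mm over their backs; the gripper's body (75 mm by 178 mm) begins 61 mm behind the grasp point.
Start: joints at [-1.452, 0.477, 0.022, 1.555, -0.011, 1.109, -0.083], TCP at [151.776, 657.732, 222.664] pointing down, gripper open.
Joint ranges: [-2.96, 2.96], [-0.34, 2.1], [-1.41, 1.46], [0.24, 2.44], [-1.37, 4.51], [0.17, 1.92], [-2.96, 2.96]. Speed limits (rad/s): [2.39, 2.39, 3.14, 3.14, 3.14, 3.14, 3.14].

INTERFACE

Orientations are given as a rotation vector (axis times angle).
In Python, from rig import bot, eyes gives the robot as it stands.
- The arm moves only by the shell command python3 -m handwheel 'ROWS' [OPENING] [FORCE]. ROWS is JSON, a list of rows, each an object with "delta_pos": the shift along the tool's x, y, z in cm, a list of three; "roll": the turn about the tool's z in rad. A call has 1 to 8 rows; each row is the pose to reach, as a shift and turn from the pose commanded when the call began, along the tool's axes at that moment; what a row does not reach only later rows make up. A row lasts 1/12 s, in which the tool goes at most 41.7 mm and 7.16 degrees, less where a joint would pass 70% of its speed; a pose out of reach is approached as far as the arm can. A call with a gripper value outside its range is refused whole. OPENING is the closure, from -1 (fully open) to 1 (shut), set as the call begins (- or left out, the last holds). The fingers move at their own pace and stop on an object; FORCE is the grip in N (left out, the last holds). Time passes only in rows, so rows that repeat a pose let the fingers close. It gives the time, the measured TCP pose, the force, the opening and the grip force at its end, in the units of the state.
- bot.get_state(): the state, without advancing time (a new reading comes with each control period).
- eyes.get_image(name): name is "scene" or "top" or "wrist"; returns a dict with "color" (480x640x3 uint8, red, green, blue), "mtx" (3x3 intrinsics, pixels), "T" (4x4, takes a point from camera to world coordinates). Camera axes: x right, y down, z forward; pixel columns grow to the right and rows downward; lengths in mm; the calibration is good to about 2 mm. A picture is of the moment at which its call begins. There is no depth.
- bot.sign_off(): hands the job in; it is judged then, once.
Trained networks look in the newest picture that a camera, given by its name, has taken for a name from the list of things; names that differ only in an ending like _2 or _b are one class to them, and where a whole thing is asked for, a point or a joint stands for the part that bears it (a point fixed in the world has none). Each returns a list of dicts, best first, with "score" (0 to 1); they miss things now and then, are a little off and sometimes report something else, mostly with a low value. They report only what shows in the picture. A call takes as long as a camera call. They do not tell look-alikes from the thing itself.
- eyes.trace(camera, thing): "region" (480x640 bool, what is visible of it) and "xy" ([column, row] in pixels, amid what is visible of it).
The state is a dict: "time": time; "q": joint angles; "joint_velocities": joint speeds; "joint_efforts": joint torques, N m; "eef_pos": TCP position; "orientation": TCP orientation; "force": force on the tool from outside, world axes, zero at the start; "moment": the same for the moment, N m; "gripper_width": finger opening in mm; "grasp_force": force on a finger pad.
Only numpy, scipy, OpenCV 4.12 (cv2) and the standard library are available. Lean on these libraries where they do the work, as an engineer would, in place of code of your own. Each camera call takes 0.05 s, during which the arm holds its last target. There are 200 camera calls.

TASK

The tin sorter is still set for the tray it fed last. Rock its seesaw gate over by pressing the raised wing down with the fingertips until it stays tipped the other way, and then push the two salve tins waiting on the feed deck over the edge, so that both slide down the newly opened side into the tray there. Do not lift or carry the tins, do not touch them any more once they are on the chute, and leave the things standing round the sorter alone.

Things in the scene. Friction and masses are not known exactly. Their poses are not given: they have to be found in the camera images.
- sorter: Bench-top tin sorter of plywood, wood and sheet metal, fixed, 0.64 m wide (its y), 0.27 m deep (its x). Origin: on the worktop under the gate's pivot. Its x points away from the robot, its y to the left tray (yaw within 0.15 rad). In the middle a seesaw gate between a front panel (108 mm high) and a back panel (134 mm high, inner face at x = 0.040); at each end a slick chute down to an open tray.
- gate (a joint): Angle of the seesaw gate, -0.30 to +0.30 rad, about a level pivot along the sorter's x, 71 mm above the worktop. Top-heavy (0.7 kg): it lies on one of two rests, needs about 0.6 N at a wing's end to start, and falls to the other rest by itself once past level (0). Positive: left (+y) wing up, tins run off to the right. Negative: right wing up, tins run off to the left.
- wing_left (a point): Point on the upper face of the gate's left (+y) wing, midway across, 15 mm in from its end. The gate is a flat steel plate, 72 mm along x, 170 mm along y, 5 mm thick, upper face 25 mm above the pivot. This point is 70 mm out from the pivot; it is about 116 mm above the worktop when the wing is up, 74 mm when it is down.
- wing_right (a point): The same point on the right (-y) wing.
- deck_lip (a point): Middle of the feed deck's far edge, on its top (109 mm above the worktop). The deck is a level board reaching 180 mm back from here towards the robot, 92 mm wide, with two guide rails 8 mm high, 68 mm apart, open at both ends. A tin pushed over this edge drops 12 mm on to the gate and slides to its low side; it is off the deck when its centre is 30 mm past the edge.
- tin_front_mid (a point): Centre, half-way up, of the front waiting tin, a round white lidded salve tin 59 mm across and 22 mm high, about 40 g, standing flat on the feed deck between the rails, nearer the gate.
- tin_rear_mid (a point): Centre, half-way up, of the rear waiting tin, the same in size, standing behind the first on the feed deck (nearer the robot, a gap of a few mm between them). The deck behind it is free for about 45 mm.
- tray_left (a point): Centre of the left tray's inner floor (17 mm above the worktop). Each tray is open on top, 100 mm wide along x, 136 mm long along y, walls 50 mm high; its floor of slick sheet metal slopes gently (0.13 rad) to the far end; the chute comes in at the side towards the gate.
- tray_right (a point): Centre of the right tray's inner floor; same size.
- spare_tin_mid (a point): Bystander, to be left alone: a third white salve tin, 59 mm across, 22 mm high, on the worktop; the point is 20 mm above its underside.
- labels_mid (a point): Bystander, to be left alone: a roll of labels, 72 mm across, 45 mm high; the point is 20 mm above its underside.
- lotion_mid (a point): Bystander, to be left alone: a white bottle, 56 mm across, 152 mm high; the point is 20 mm above its underside.
- amber_mid (a point): Bystander, to be left alone: a brown bottle, 50 mm across, 109 mm high; the point is 20 mm above its underside.
- cream_mid (a point): Bystander, to be left alone: a cream jar, 68 mm across, 72 mm high, behind the sorter; the point is 20 mm above its underside.
- oil_bottle_mid (a point): Bystander, to be left alone: an oil bottle, 52 mm across, 130 mm high, behind the sorter; the point is 20 mm above its underside.
Things that resemble listed ones, but are neither listed nor needed, are in the scene too. What is shaped like the part that bears tin_rear_mid but orange or purple is not meant.

How it is judged (in metres and radians):
On the way, in this order (a step that is already met when the one before it is completed fails the run):
1. the gate has been rocked over to its other rest while both tins still wait on the deck (distance of wing_left from where it was at the start of the episode above 0.0225 m and (value of joint gate above 0.25 rad or value of joint gate below -0.25 rad) and x of each of tin_front_mid, tin_rear_mid in the frame of deck_lip below -0.02 m), for 0.2 s.
2. both tins have come down into the tray on the newly opened side (distance of wing_left from where it was at the start of the episode above 0.0225 m and ((value of joint gate above 0.25 rad and y of each of tin_front_mid, tin_rear_mid in the frame of sorter below -0.18 m) or (value of joint gate below -0.25 rad and y of each of tin_front_mid, tin_rear_mid in the frame of sorter above 0.18 m)) and x of tin_front_mid in the frame of sorter between -0.045 and 0.047 m and z of each of tin_front_mid, tin_rear_mid in the frame of sorter below 0.065 m and y of tin_front_mid in the frame of sorter between -0.31 and 0.31 m and x of tin_rear_mid in the frame of sorter between -0.045 and 0.047 m and y of tin_rear_mid in the frame of sorter between -0.31 and 0.31 m), for 0.2 s.
At the end, for the whole second after the job is handed in: The gate lies on the rest opposite to the one it started on (within 0.05 rad; the wing's end came from beyond level), and both tins lie still inside the tray on the side of the lowered wing (all of step 2 and linear speed of each of tin_front, tin_rear below 0.02 m/s); the robot touches nothing.
It fails at once if a waiting tin is lifted off the deck (z of any of tin_front_mid, tin_rear_mid in the frame of sorter above 0.138 m).
It fails at once if a tin is touched once it is on a chute or in a tray ((contact force between the arm and tin_front above 0.3 N and (y of tin_front_mid in the frame of sorter above 0.09 m or y of tin_front_mid in the frame of sorter below -0.09 m)) or (contact force between the arm and tin_rear above 0.3 N and (y of tin_rear_mid in the frame of sorter above 0.09 m or y of tin_rear_mid in the frame of sorter below -0.09 m))).
It fails at once if something standing round the sorter is pushed away or knocked over (distance of any of spare_tin_mid, labels_mid, lotion_mid, amber_mid, cream_mid, oil_bottle_mid from where it was at the start of the episode above 0.02 m).
It also fails if it takes over 45 s, if anything falls off the work surface, if the arm or the gripper's body presses on something with over 40 N, if the wrist force passes 120 N, or if a joint passes its speed limit or range.

## Working session

There is one attempt and no reset: what is moved stays moved. The work goes in short steps, Python scripts to look and compute and a shell command to move; the robot and the scene stay as the last step left them, time stands still between calls to the robot, and variables do not carry over. Pictures are saved under pics/ and viewed, at most 10 in all, crops included, and the job is handed in when it is done.

```bash
ls; mkdir -p pics
cat > h.py <<'E'
from rig import bot, eyes
import numpy as np, cv2
from scipy.spatial.transform import Rotation as R
def pix(im,p):
    T=np.array(im["T"]);c=np.linalg.inv(T)@np.append(p,1);u=np.array(im["mtx"])@c[:3];return u[:2]/u[2]
def hit(im,xy,z):
    T=np.array(im["T"]);d=T[:3,:3]@np.linalg.inv(im["mtx"])@np.array([xy[0],xy[1],1.]);o=T[:3,3];return o+d*(z-o[2])/d[2]
def st():
    s=bot.get_state();print(s["time"],np.round(s["eef_pos"],1),np.round(s["orientation"],3),np.round(s["force"],1),s["gripper_width"]);return s
E
python3 - <<'E'
from h import *
s=st();print(R.from_rotvec(s["orientation"]).as_matrix().round(3))
for c in("top","scene"):
    im=eyes.get_image(c);cv2.imwrite(f"pics/{c}0.png",im["color"][:,:,::-1]);print(c,np.array(im["T"]).round(2).tolist())
    for n,z in(("tin_front_mid",120),("tin_rear_mid",120),("gate",96),("deck_lip",109),("sorter",0),("tray_left",17),("tray_right",17),("wing_left",95),("spare_tin_mid",20),("labels_mid",20),("lotion_mid",20),("amber_mid",20),("cream_mid",20),("oil_bottle_mid",20)):
        for d in eyes.trace(c,n)[:4]: print(n,round(d["score"],2),np.round(d["xy"]),d["region"].sum(),hit(im,d["xy"],z).round(0))
E
```

```text
pics
0.0 [151.7 657.1 221.7] [-3.560e-01 -3.121e+00  3.000e-03] [0.5 0.7 0.1] 88.16445741405091
[[-0.974  0.225 -0.   ]
 [ 0.225  0.974 -0.002]
 [-0.    -0.002 -1.   ]]
top [[0.02, -1.0, 0.06, 538.86], [-1.0, -0.02, -0.02, -4.1], [0.02, -0.06, -1.0, 1188.52], [0.0, 0.0, 0.0, 1.0]]
tin_front_mid 0.91 [321. 258.] 497 [545. -38. 120.]
tin_rear_mid 0.66 [166. 284.] 477 [480. 315. 120.]
tin_rear_mid 0.62 [277. 304.] 434 [438.  61. 120.]
tin_rear_mid 0.59 [446. 290.] 459 [ 475. -327.  120.]
tin_rear_mid 0.58 [321. 291.] 513 [470. -40. 120.]
gate 0.77 [323. 226.] 2167 [621. -42.  96.]
gate 0.74 [233. 300.] 719 [444. 166.  96.]
gate 0.33 [318. 231.] 14100 [607. -31.  96.]
sorter 0.92 [323. 231.] 13681 [615. -46.   0.]
tray_left 0.81 [320. 234.] 13799 [607. -38.  17.]
tray_left 0.61 [320. 226.] 2142 [627. -38.  17.]
tray_left 0.24 [366. 175.] 585 [ 760. -153.   17.]
tray_right 0.63 [318. 232.] 13450 [610. -34.  17.]
wing_left 0.89 [320. 225.] 2153 [624. -36.  95.]
wing_left 0.49 [411. 279.] 430 [ 500. -253.   95.]
wing_left 0.35 [319. 233.] 13994 [604. -33.  95.]
spare_tin_mid 0.72 [408. 279.
[... 969 characters left out ...]
p 0.79 [348. 272.] 16361 [549. -99. 109.]
sorter 0.87 [347. 275.] 16466 [624. -61.   0.]
tray_left 0.95 [347. 274.] 16758 [613. -65.  17.]
tray_right 0.96 [352. 276.] 16207 [612. -79.  17.]
wing_left 0.65 [346. 242.] 1354 [634. -48.  95.]
wing_left 0.34 [307. 282.] 621 [492. -31.  95.]
spare_tin_mid 0.84 [372. 337.] 606 [ 486. -192.   20.]
labels_mid 0.55 [220. 283.] 986 [444. 171.  20.]
lotion_mid 0.63 [244. 253.] 1256 [547. 177.  20.]
lotion_mid 0.37 [348. 272.] 16885 [617. -66.  20.]
amber_mid 0.76 [407. 340.] 996 [ 516. -258.   20.]
cream_mid 0.63 [343. 208.] 423 [801.  46.  20.]
oil_bottle_mid 0.71 [408. 233.] 1115 [ 802. -136.   20.]
oil_bottle_mid 0.4 [242. 254.] 1231 [542. 180.  20.]
```

Run:
```python
import cv2
a=cv2.imread("pics/top0.png")[150:330,150:480];b=cv2.imread("pics/scene0.png")[180:400,170:470]
cv2.imwrite("pics/a.png",cv2.resize(a,None,fx=2.4,fy=2.4,interpolation=2));cv2.imwrite("pics/b.png",cv2.resize(b,None,fx=2.6,fy=2.6,interpolation=2))
```

```text
(no output)
```

View pics/a.png

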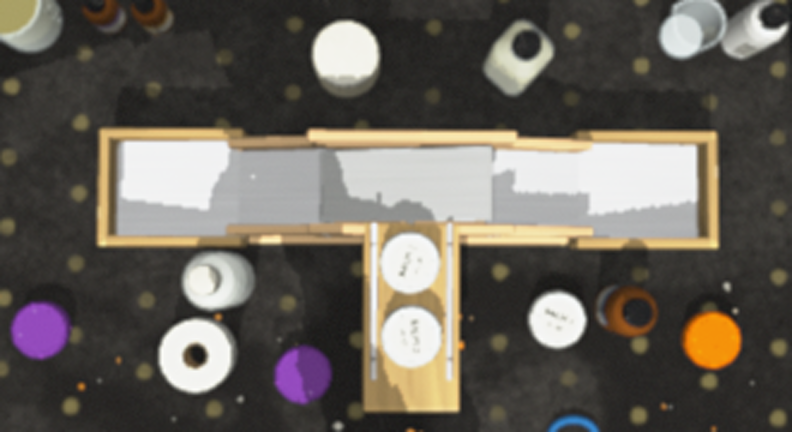

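View pics/b.png

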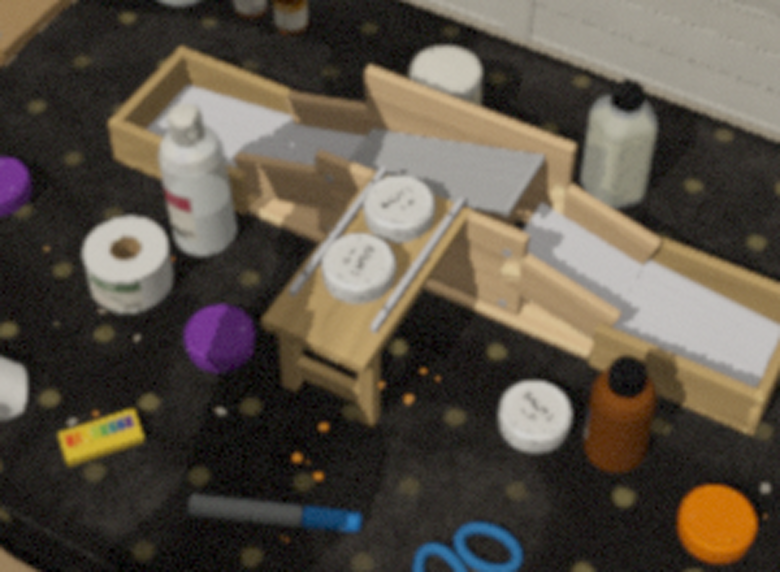

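The top view shows the deck with both tins below the gate: front tin at crop (410,262), rear at (411,337). In the scene view the right end of the gate is raised (crop about (520,185)), so I press wing_right and the tins should go right. Next I measure the sorter's pose.

Run:
```python
from h import *
im=eyes.get_image("top")
c=lambda x,y,z:hit(im,(x/2.4+150-.3,y/2.4+150-.3),z)
print("tray corners z50");P=[c(98,130,57),c(717,133,57),c(97,246,57),c(717,248,57)]
for p in P:print(p.round(0))
print("deck rear",c(364,411,109).round(0),c(459,411,109).round(0),"lip",c(374,223,117).round(0),c(450,221,117).round(0))
print("back panel top",c(308,133,134).round(0),c(517,136,134).round(0))
print("gate right end",c(492,147,123).round(0),c(492,222,123).round(0),"left",c(320,148,70).round(0))
for cam,z in(("top",131),("scene",125)):
    im=eyes.get_image(cam)
    for n in("tin_front_mid","tin_rear_mid","gate"):
        for d in eyes.trace(cam,n):
            if abs(d["xy"][0]-320)<40:
                r=cv2.minAreaRect(np.argwhere(d["region"])[:,::-1].astype(np.float32))
                print(cam,n,d["score"],hit(im,d["xy"],z).round(1),[hit(im,q,96).round(0).tolist() for q in cv2.boxPoints(r)] if n=="gate" else "")
    for d in eyes.trace(cam,"sorter")[:1]:
        r=cv2.minAreaRect(np.argwhere(d["region"])[:,::-1].astype(np.float32));print(r)
st()
```

```text
tray corners z50
[671. 281.  57.]
[ 681. -353.   57.]
[554. 278.  57.]
[ 563. -353.   57.]
deck rear [399.   4. 109.] [400. -87. 109.] lip [580.  -2. 117.] [583. -75. 117.]
back panel top [664.  62. 134.] [ 665. -137.  134.]
gate right end [ 655. -114.  123.] [ 582. -115.  123.] left [656.  54.  70.]
top tin_front_mid 0.57 [541.4 -35.  131. ] 
top tin_rear_mid 0.85 [467.8 -36.2 131. ] 
top gate 0.59 [617.9 -41.4 131. ] [[654.0, 50.0, 96.0], [658.0, -118.0, 96.0], [584.0, -119.0, 96.0], [581.0, 49.0, 96.0]]
((319.99993896484375, 261.5), (257.99993896484375, 116.99998474121094), 0.0)
scene tin_front_mid 0.63 [538.5 -45.3 125. ] 
scene tin_rear_mid 0.82 [476.5 -46.9 125. ] 
scene gate 0.58 [608.4 -59.1 125. ] [[566.0, 24.0, 96.0], [638.0, 53.0, 96.0], [679.0, -108.0, 96.0], [607.0, -130.0, 96.0]]
((338.0699157714844, 283.5755615234375), (276.55224609375, 130.30735778808594), 20.65890884399414)
2.05 [151.8 657.7 222.7] [-0.356 -3.121 -0.   ] [-1.   0.2 -0.2] 87.85961761029075
```

```bash
python3 -m handwheel '[{"delta_pos":[-4,-4,0],"roll":-0.12},{"delta_pos":[-62.5,-63.5,0],"roll":-0.243},{"delta_pos":[-62.5,-63.5,0],"roll":-0.243},{"delta_pos":[-62.5,-63.5,0],"roll":-0.243},{"delta_pos":[-62.5,-63.5,0],"roll":-0.243},{"delta_pos":[-62.5,-63.5,0],"roll":-0.243},{"delta_pos":[-62.5,-63.5,0],"roll":-0.243},{"delta_pos":[-62.5,-63.5,0],"roll":-0.243}]' 1 20
cat >> h.py <<'E'
def go(x,y,z,psi=0.016):
    s=st();M=R.from_rotvec(s["orientation"]).as_matrix()
    print("delta cm",(M.T@(np.array([x,y,z])-s["eef_pos"])/10).round(2),"roll",round(-(psi-np.arctan2(-M[0,1],M[1,1])),3))
E
python3 -c "
from h import *
go(618,-102,215)"
```

```text
time: 2.72
eef_pos: [327.2, 372.0, 223.0]
orientation: [-0.026, 3.141, 0.001]
force: [1.1, 0.7, -0.1]
gripper_width: 38.0
grasp_force: 0.0
2.7167 [327.2 372.  223. ] [-2.600e-02  3.141e+00  1.000e-03] [ 1.1  0.7 -0.1] 38.03258915126582
delta cm [-28.31 -47.87   0.77] roll 0.0
```

```bash
python3 -m handwheel '[{"delta_pos":[-28.3,-47.9,0.8],"roll":0},{"delta_pos":[-28.3,-47.9,0.8],"roll":0},{"delta_pos":[-28.3,-47.9,0.8],"roll":0},{"delta_pos":[-28.3,-47.9,0.8],"roll":0},{"delta_pos":[-28.3,-47.9,0.8],"roll":0},{"delta_pos":[-28.3,-47.9,0.8],"roll":0},{"delta_pos":[-28.3,-47.9,0.8],"roll":0},{"delta_pos":[-28.3,-47.9,0.8],"roll":0}]'
python3 -c "
from h import *
go(618,-102,215)"
```

```text
time: 3.38
eef_pos: [501.4, 87.7, 218.3]
orientation: [-0.026, 3.141, 0.001]
force: [-0.6, -0.8, -0.0]
gripper_width: 0.7
grasp_force: 0.0
3.3833 [501.4  87.7 218.3] [-2.600e-02  3.141e+00  1.000e-03] [-0.6 -0.8 -0. ] 0.6674368065483147
delta cm [-11.35 -19.16   0.33] roll 0.0
```

```bash
python3 -m handwheel '[{"delta_pos":[-11.3,-19.1,0.5],"roll":0},{"delta_pos":[-11.3,-19.1,0.5],"roll":0},{"delta_pos":[-11.3,-19.1,0.5],"roll":0},{"delta_pos":[-11.3,-19.1,0.5],"roll":0},{"delta_pos":[-11.3,-19.1,0.5],"roll":0},{"delta_pos":[-11.3,-19.1,0.5],"roll":0},{"delta_pos":[-11.3,-19.1,0.5],"roll":0},{"delta_pos":[-11.3,-19.1,0.5],"roll":0}]'
python3 - <<'E'
from h import *
go(618,-102,130)
im=eyes.get_image("wrist");cv2.imwrite("pics/w1.png",im["color"][:,:,::-1])
for p in [(618,-98,116),(618,-38,96),(581,-38,109),(541,-37,131),(468,-38,131)]:print(p,pix(im,p).round(0))
E
```

```text
time: 4.05
eef_pos: [616.4, -99.5, 212.5]
orientation: [0.023, -3.141, -0.001]
force: [-0.2, 0.8, -0.1]
gripper_width: 0.5
grasp_force: 0.0
4.05 [616.4 -99.5 212.5] [ 2.300e-02 -3.141e+00 -1.000e-03] [-0.2  0.8 -0.1] 0.4759635504646142
delta cm [-0.17 -0.25  8.25] roll -0.001
(618, -98, 116) [322. 241.]
(618, -38, 96) [392. 235.]
(581, -38, 109) [399. 195.]
(541, -37, 131) [412. 142.]
(468, -38, 131) [420.  24.]
```

View pics/w1.png

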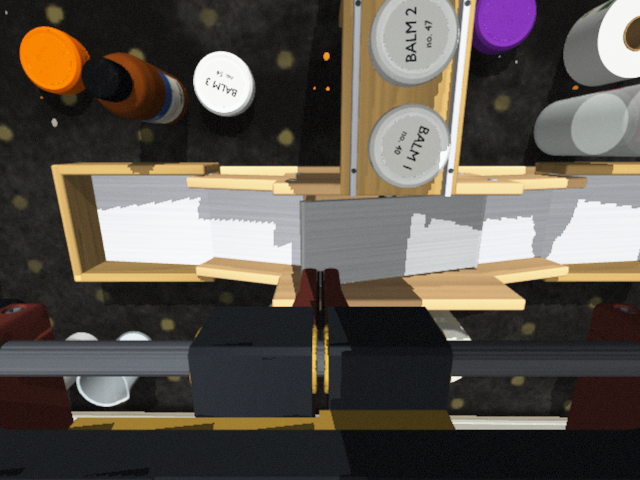

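The wrist view shows the gate's raised right end at column 302 and its mid row near 236. wing_right projects to (322,241), so I'm above it. Tins are at (411,145) and (413,38). I press down now.

```bash
python3 -m handwheel '[{"delta_pos":[-0.1,-0.1,4],"roll":0},{"delta_pos":[-0.1,-0.1,8],"roll":0},{"delta_pos":[-0.1,-0.1,9.5],"roll":0},{"delta_pos":[-0.1,-0.1,10.5],"roll":0},{"delta_pos":[-0.1,-0.1,11.5],"roll":0},{"delta_pos":[-0.1,-0.1,12.3],"roll":0},{"delta_pos":[-0.1,-0.1,12.8],"roll":0},{"delta_pos":[-0.1,-0.1,12.8],"roll":0}]'
python3 -m handwheel '[{"delta_pos":[0,0,0],"roll":0},{"delta_pos":[0,0,0],"roll":0},{"delta_pos":[0,0,-4],"roll":0},{"delta_pos":[0,0,-8],"roll":0},{"delta_pos":[0,0,-9],"roll":0},{"delta_pos":[0,0,-9],"roll":0},{"delta_pos":[0,0,-9],"roll":0}]'
python3 - <<'E'
from h import *
go(435,-41,175)
im=eyes.get_image("scene");cv2.imwrite("pics/s1.png",cv2.resize(im["color"][180:400,170:470,::-1],None,fx=2.6,fy=2.6,interpolation=2))
E
```

```text
time: 4.77
eef_pos: [617.6, -100.0, 84.6]
orientation: [0.026, -3.141, -0.0]
force: [0.3, 1.0, -0.2]
gripper_width: 0.2
grasp_force: 0.0
time: 5.35
eef_pos: [618.1, -100.5, 175.8]
orientation: [-0.025, 3.139, 0.0]
force: [-1.0, -0.2, -0.2]
gripper_width: 0.4
grasp_force: 0.0
5.35 [ 618.1 -100.5  175.8] [-0.025  3.139  0.   ] [-1.  -0.2 -0.2] 0.38148387456519045
delta cm [18.21  6.25  0.04] roll 0.0
```

View pics/s1.png

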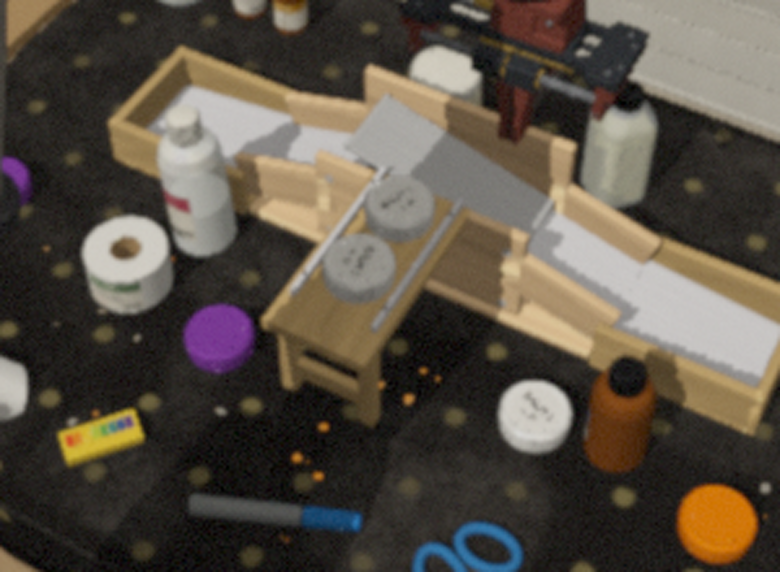

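The gate has tipped: its right end, about (545,205), now sits at the right chute and its left end, about (375,110), is up. Both tins are still on the deck. Now I move behind the rear tin.

```bash
python3 -m handwheel '[{"delta_pos":[18.9,6.2,0],"roll":0},{"delta_pos":[18.9,6.2,0],"roll":0},{"delta_pos":[18.9,6.2,0],"roll":0},{"delta_pos":[18.9,6.2,0],"roll":0},{"delta_pos":[18.9,6.2,0],"roll":0},{"delta_pos":[18.9,6.2,0],"roll":0},{"delta_pos":[18.9,6.2,0],"roll":0}]'
python3 - <<'E'
from h import *
go(428,-41,115)
im=eyes.get_image("wrist");cv2.imwrite("pics/w2.png",im["color"][:,:,::-1])
for p in [(428,-41,115),(438,-41,115),(470,-40,131)]:print(p,pix(im,p).round(0))
im=eyes.get_image("scene");cv2.imwrite("pics/s2.png",cv2.resize(im["color"][200:340,240:400,::-1],None,fx=4,fy=4,interpolation=2))
E
```

```text
time: 5.98
eef_pos: [425.5, -41.0, 173.9]
orientation: [0.028, -3.139, -0.001]
force: [-0.1, 0.7, 0.9]
gripper_width: 0.4
grasp_force: 0.0
5.9833 [425.5 -41.  173.9] [ 2.800e-02 -3.139e+00 -1.000e-03] [-0.1  0.7  0.9] 0.41072501165165776
delta cm [-0.26 -0.01  5.89] roll 0.002
(428, -41, 115) [321. 257.]
(438, -41, 115) [320. 271.]
(470, -40, 131) [321. 323.]
```

View pics/w2.png

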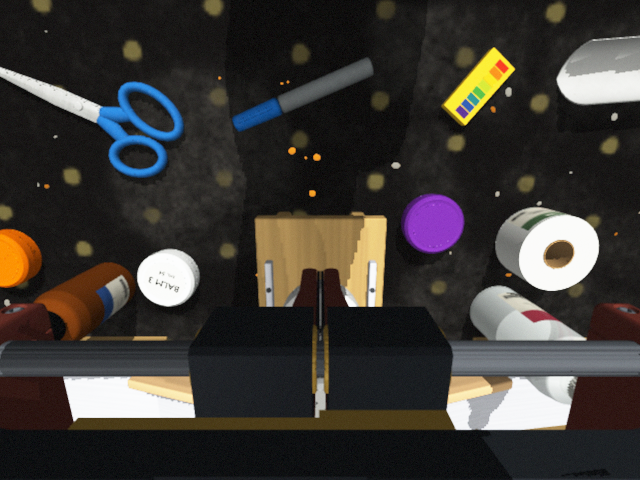

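The wrist view shows the deck centred on column 320 and the rear tin's near edge at about row 280 (x about 442 mm). The fingertips at x 425 leave about 7 mm clearance, so I descend straight.

```bash
python3 -m handwheel '[{"delta_pos":[0,0,2],"roll":0},{"delta_pos":[0,0,4],"roll":0},{"delta_pos":[0,0,5],"roll":0},{"delta_pos":[0,0,5.8],"roll":0},{"delta_pos":[0,0,5.8],"roll":0},{"delta_pos":[0,0,5.8],"roll":0}]'
python3 - <<'E'
from h import *
go(545,-39,116)
for c in("top","scene"):
    im=eyes.get_image(c)
    for n in("tin_front_mid","tin_rear_mid"):
        for d in eyes.trace(c,n):
            if abs(d["xy"][0]-320)<30: print(c,n,d["score"],hit(im,d["xy"],128).round(0))
E
```

```text
time: 6.58
eef_pos: [428.2, -42.0, 116.6]
orientation: [0.024, -3.141, 0.001]
force: [0.1, 0.0, 0.2]
gripper_width: 0.5
grasp_force: 0.0
6.5833 [428.2 -42.  116.6] [ 2.400e-02 -3.141e+00  1.000e-03] [0.1 0.  0.2] 0.5483530393105944
delta cm [-11.69   0.12   0.05] roll -0.0
top tin_front_mid 0.69 [542. -38. 128.]
scene tin_front_mid 0.64 [540. -44. 128.]
scene tin_rear_mid 0.72 [454. -61. 128.]
```

```bash
python3 -m handwheel '[{"delta_pos":[-0.8,0.1,0],"roll":0},{"delta_pos":[-1.6,0.1,0],"roll":0},{"delta_pos":[-2.4,0.1,0],"roll":0},{"delta_pos":[-3.2,0.1,0],"roll":0},{"delta_pos":[-4,0.1,0],"roll":0},{"delta_pos":[-4.8,0.1,0],"roll":0},{"delta_pos":[-5.6,0.1,0],"roll":0},{"delta_pos":[-6.4,0.1,0],"roll":0}]'
python3 -m handwheel '[{"delta_pos":[-0.6,0,0],"roll":0},{"delta_pos":[-1.2,0,0],"roll":0},{"delta_pos":[-1.8,0,0],"roll":0},{"delta_pos":[-1.8,0,0],"roll":0},{"delta_pos":[-1.8,0,0],"roll":0},{"delta_pos":[-1.8,0,0],"roll":0},{"delta_pos":[-1.8,0,0],"roll":0}]'
python3 - <<'E'
from h import *
go(575,-39,116)
im=eyes.get_image("scene");cv2.imwrite("pics/s3.png",cv2.resize(im["color"][180:400,170:470,::-1],None,fx=2.6,fy=2.6,interpolation=2))
E
```

```text
time: 7.55
eef_pos: [492.4, -39.6, 116.7]
orientation: [0.025, -3.141, 0.0]
force: [-0.1, 0.8, 0.5]
gripper_width: 0.5
grasp_force: 0.5
time: 8.13
eef_pos: [509.3, -39.3, 116.8]
orientation: [0.025, -3.141, -0.0]
force: [-0.1, 0.5, 0.8]
gripper_width: 0.3
grasp_force: 0.0
8.1333 [509.3 -39.3 116.8] [ 0.025 -3.141 -0.   ] [-0.1  0.5  0.8] 0.271020115899184
delta cm [-6.57 -0.07  0.08] roll 0.0
```

View pics/s3.png

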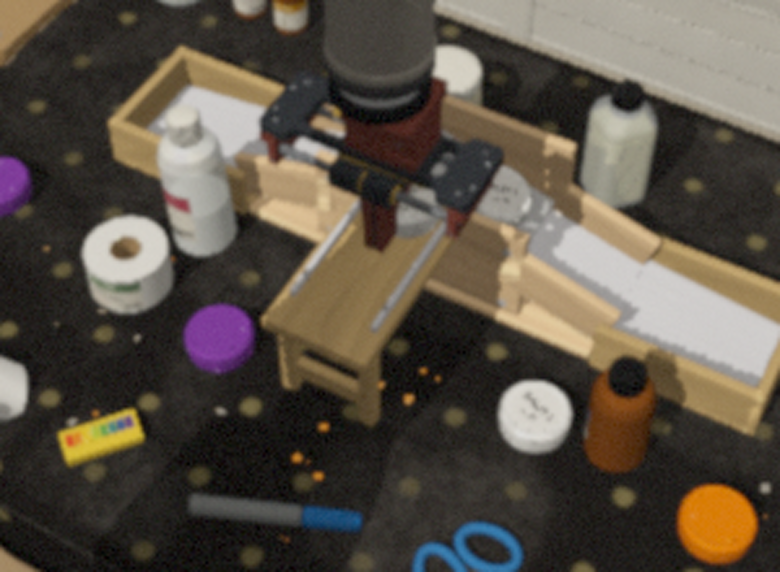

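The front tin is on the gate at about (505,195), sliding right, and the rear tin waits at the fingers at about (410,215). I let the first run clear, then push on.

```bash
python3 -m handwheel '[{"delta_pos":[0,0,0],"roll":0},{"delta_pos":[0,0,0],"roll":0},{"delta_pos":[0,0,0],"roll":0},{"delta_pos":[0,0,0],"roll":0},{"delta_pos":[0,0,0],"roll":0},{"delta_pos":[-0.8,0,0],"roll":0},{"delta_pos":[-1.6,0,0],"roll":0},{"delta_pos":[-2.4,0,0],"roll":0}]'
python3 - <<'E'
from h import *
go(575,-39,116)
for c in("top","scene"):
    im=eyes.get_image(c)
    for n in("tin_front_mid",):
        for d in eyes.trace(c,n): print(c,n,d["score"],d["xy"],hit(im,d["xy"],30).round(0))
    cv2.imwrite(f"pics/{c}4.png",im["color"][:,:,::-1])
E
```

```text
time: 8.85
eef_pos: [534.7, -38.8, 116.9]
orientation: [-0.026, 3.141, 0.0]
force: [-0.6, 0.6, 0.3]
gripper_width: 0.7
grasp_force: 0.2
8.85 [534.7 -38.8 116.9] [-0.026  3.141  0.   ] [-0.6  0.6  0.3] 0.7110211252959564
delta cm [-4.03 -0.09  0.1 ] roll 0.0
top tin_front_mid 0.81 [412.1, 230.5] [ 618. -269.   30.]
top tin_front_mid 0.35 [310.6, 227.2] [622. -14.  30.]
scene tin_front_mid 0.65 [432.4, 304.4] [ 620. -272.   30.]
scene tin_front_mid 0.47 [372.9, 339.2] [ 475. -198.   30.]
```

```bash
python3 -m handwheel '[{"delta_pos":[-0.8,0,0],"roll":0},{"delta_pos":[-1.6,0,0],"roll":0},{"delta_pos":[-2.4,0,0],"roll":0},{"delta_pos":[-3.2,0,0],"roll":0},{"delta_pos":[-3.8,0,0],"roll":0},{"delta_pos":[-4.2,0,0],"roll":0},{"delta_pos":[-4.2,0,0],"roll":0},{"delta_pos":[-4.2,0,0],"roll":0}]'
python3 -m handwheel '[{"delta_pos":[2,0,0],"roll":0},{"delta_pos":[4,0,-1],"roll":0},{"delta_pos":[4,0,-4],"roll":0},{"delta_pos":[4,0,-8],"roll":0},{"delta_pos":[4,0,-9],"roll":0},{"delta_pos":[4,0,-9],"roll":0},{"delta_pos":[4,0,-9],"roll":0},{"delta_pos":[4,0,-9],"roll":0}]'
python3 - <<'E'
from h import *
st()
for c in("top","scene"):
    im=eyes.get_image(c)
    for n in("tin_front_mid","tin_rear_mid"):
        for d in eyes.trace(c,n): print(c,n,d["score"],d["xy"],hit(im,d["xy"],30).round(0))
cv2.imwrite("pics/s5.png",cv2.resize(im["color"][180:400,170:470,::-1],None,fx=2.6,fy=2.6,interpolation=2))
E
```

```text
time: 9.72
eef_pos: [575.6, -38.2, 116.7]
orientation: [0.025, -3.141, 0.0]
force: [-0.4, 0.7, -0.3]
gripper_width: 0.6
grasp_force: 0.0
time: 10.38
eef_pos: [534.7, -38.7, 205.7]
orientation: [0.026, -3.14, -0.0]
force: [0.5, -0.4, -0.4]
gripper_width: 0.5
grasp_force: 0.0
10.3833 [534.7 -38.7 205.7] [ 0.026 -3.14  -0.   ] [ 0.5 -0.4 -0.4] 0.4889446610588812
top tin_front_mid 0.58 [422.9, 231.6] [ 616. -297.   30.]
top tin_rear_mid 0.92 [164.8, 284.1] [474. 344.  30.]
top tin_rear_mid 0.84 [275.6, 307.5] [421.  69.  30.]
top tin_rear_mid 0.8 [401.0, 231.0] [ 617. -241.   30.]
top tin_rear_mid 0.69 [448.4, 291.5] [ 467. -361.   30.]
top tin_rear_mid 0.15 [409.2, 279.2] [ 496. -263.   30.]
scene tin_front_mid 0.73 [443.3, 310.6] [ 616. -299.   30.]
scene tin_rear_mid 0.93 [422.9, 295.3] [ 633. -244.   30.]
scene tin_rear_mid 0.9 [254.7, 311.9] [411.  53.  30.]
scene tin_rear_mid 0.9 [170.0, 249.4] [462. 328.  30.]
scene tin_rear_mid 0.89 [447.9, 380.3] [ 462. -368.   30.]
scene tin_rear_mid 0.61 [338.0, 272.3] [597. -50.  30.]
scene tin_rear_mid 0.18 [342.6, 244.9] [678. -19.  30.]
```

View pics/s5.png

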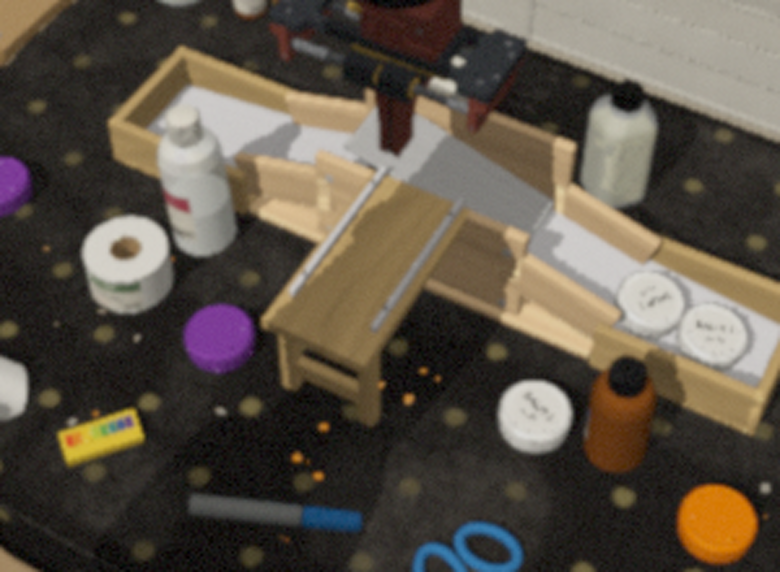

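Both tins lie in the right tray at about (652,300) and (713,335), and the gate stays tipped. I let them settle and check again.

```bash
for i in 1 2; do python3 -m handwheel '[{"delta_pos":[0,0,0],"roll":0},{"delta_pos":[0,0,0],"roll":0},{"delta_pos":[0,0,0],"roll":0},{"delta_pos":[0,0,0],"roll":0},{"delta_pos":[0,0,0],"roll":0},{"delta_pos":[0,0,0],"roll":0},{"delta_pos":[0,0,0],"roll":0},{"delta_pos":[0,0,0],"roll":0}]' >/dev/null
python3 - <<'E'
from h import *
im=eyes.get_image("top")
for n in("tin_front_mid","tin_rear_mid"):
    for d in eyes.trace("top",n):
        if d["xy"][0]>380 and d["xy"][1]<250:print(n,d["score"],d["xy"],hit(im,d["xy"],30).round(0))
E
done
```

```text
tin_front_mid 0.59 [420.9, 229.8] [ 621. -291.   30.]
tin_rear_mid 0.88 [399.3, 229.3] [ 621. -237.   30.]
tin_front_mid 0.79 [421.6, 229.6] [ 621. -293.   30.]
tin_rear_mid 0.6 [399.8, 231.2] [ 616. -238.   30.]
```

```bash
python3 -c "
from rig import bot
print(bot.sign_off())"
```

```text
the job is handed in; nothing more can be done
None
```

I rocked the gate over by pressing its right wing, then pushed both tins off the deck. In the last camera checks both lay still in the right tray, with the gate tipped to that side; the job is handed in at about 12 s, and no verdict came back.

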